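Bolt the print bed to its carriage with a drift pin

ROBOT

A 7-joint arm with a two-finger parallel gripper is mounted at the origin on the work surface. World frame = base frame: x ahead of the robot, y to its left, z up, the work surface at z = 0. Lengths are in m, angles in rad, forces in N, time in s.
With the tool pointing down it reaches from about 0.425 to 0.95 m from the base axis. Payload 4.7 kg.
Tool frame: the origin (TCP) lies between the finger pads; the fingertips stand 25 mm ahead of it and the grasp point (between the pads) lies 6 mm ahead of it; x points along the fingers, z is the direction in which the jaws open and shut, and the axes are right-handed (so a half turn about x gives the same grasp; the last joint's range is limited). The gripper opens to 85 mm and grips with 20 to 120 N. Pads are 22 mm wide; open, the fingers measure 114 mm over their backs; the gripper's body (76 mm by 85 mm) begins 54 mm behind the grasp point. The pads swing forward as they close: fully open they stand 13 mm farther back than shut.
Start: joints at [-1.166, 0.469, -0.049, 1.532, 0.024, 1.141, -0.082], TCP at [0.284, 0.613, 0.256] pointing down, gripper open.
Joint ranges: [-2.59, 2.59], [-0.33, 1.99], [-1.39, 1.29], [0.1, 2.45], [-1.04, 4.18], [0.21, 1.99], [-2.66, 2.66]. Speed limits (rad/s): [2.57, 2.57, 3.14, 3.14, 3.14, 3.14, 3.14].

INTERFACE

Orientations are given as a 3x3 rotation matrix whose columns are the frame's x, y, z axes.
In Python, from rig import * gives the robot as it stands. Calls block until the motion is done:
- movep(position, orientation): joint-space move of the TCP to a pose.
- move_l(position, attitude=None, feed=0.15, until_force=None): straight line of the TCP; attitude=None keeps the orientation; feed is the mean speed in m/s. With until_force (N) it stops when the force on the tool has changed by that much, and returns True; else False.
- move_joints(angles): joint-space move.
- command_gripper(opening, newtons=None): finger opening in m; newtons is the grip in N (None keeps the last); returns when the fingers have stopped.
- sleep(seconds).
- inverse_kinematics(position, orientation): joint angles nearest the present ones, or None.
- sense(): the state.
- camera(name): name is "scene" or "side" or "wrist"; returns (picture, depth): 420x560x3 uint8, red, green, blue; 420x560 float32, m along the optical axis (not along the pixel's ray), 0 where there is no reading.
- camera_params(name): a dict with "K" (3x3 intrinsics, pixels), "position" and "rotation" of the camera in the world; the wrist camera has in their place "tool_from_camera" (4x4, takes a point from camera to tool coordinates, whose origin is the TCP and whose axes are the tool frame's). Camera axes: x right, y down, z forward; pixel columns grow to the right and rows downward; lengths in m; the calibration is good to about 2 mm. A picture is of the moment at which its call begins: read the wrist's pose just before it. camera_params takes no time and is no camera call.
A pose or a line that the arm cannot do raises Unreachable and nothing moves.
- finish_job(): hands the job in, once; it reports no verdict.
The state is a dict: "time_s": time; "joint_pos": joint angles; "qd": joint speeds; "joint_efforts": joint torques, N m; "position": TCP position; "tcp_rot": TCP orientation; "wrist_force": force on the tool from outside, world axes, zero at the start; "ft_torque": the same for the moment, N m; "finger_gap": finger opening in m.
Only numpy, scipy, OpenCV 4.12 (cv2) and the standard library are available. Lean on these libraries where they do the work, as an engineer would, in place of code of your own. Each camera call takes 0.05 s, during which the arm holds its last target. There are 200 camera calls.

TASK

Bolt the loose print bed to its carriage: push the drift pin down to its shoulder through the corner hole diagonally opposite the bolt already fitted, so that the bed swings into line; with the pin still in, drop bolts from the carton fully home in the other two corners, and only then stand the pin back in its block and put the third bolt fully home in the hole it leaves. Fold both carton flaps well back past upright to get at the bolts and leave them so. Clear the hand tools off the bed and lay them flat in the tray, along its shorter side, with all handles the same way, and leave everything else on the bench where it is.

Things in the scene. Friction and masses are not known exactly. Their poses are not given: they have to be found in the camera images.
- carriage: Printer Y-axis unit, fixed: plywood base 300 x 225 x 9 mm, shafts, dark steel carriage plate 170 (x) x 210 (y) x 10 mm, top 54 mm above the bench; on it the aluminium bed plate, same outline, 8 mm thick, top at 62 mm. Origin on the bench under the centre, z up. Bolt already fitted at x -72, y -92 mm (head 20 mm wide, 14 mm above the bed). Both plates have 11 mm through holes at the other corners
- bed (a joint): rotation of the bed plate on the carriage about the fitted bolt (rad, + = counter-clockwise from above); 0 = holes of both plates in line. Stops at +-0.025; starts at +0.014 to +0.023, so the bed's hole diagonally opposite (234 mm away) is 3.3 to 5.4 mm off the carriage's. 0.3 N m friction, stays where left
- seat_d (a point): axis of the carriage plate's hole diagonally opposite the fitted bolt (carriage x +72, y +92 mm), at the height of the bed's top face (62 mm above the bench). Fixed to the carriage. Below is free space down to the base board
- seat_b (a point): the same for the carriage hole at x = -72, y = +92 mm
- seat_c (a point): the same for the carriage hole at x = +72, y = -92 mm
- drift_pin: Steel drift pin, 94 mm, upright, 100 g. Origin at its point, z along it: taper from 3 to 10 mm diameter over 22 mm, straight 10 mm shank to 44 mm, then the dark grip, 16 mm diameter, from 44 to 94 mm; the grip's lower face is the shoulder. Starts upright in the middle hole of its block, shoulder on the block's top. Home in the bed: shoulder on the bed, point 44 mm below the bed's top face
- pin_block: Wooden punch block 90 x 36 x 52 mm, fixed; origin under its centre on the bench, x along its 90 mm. The pin's hole is in the centre of the top: 12 mm wide, 48 mm deep; the small holes beside it are too small for the pin
- carton: Bolt carton, fixed, 126 (x) x 136 (y) x 60 mm high, walls 3 mm; origin under its centre, z up. Two flaps hinge on the 136 mm top edges at x = -63 and +63 mm. Inside, a cardboard rack, its top 42 mm above the bench, has one 12 mm wide slot along y through the centre, in which the bolts hang
- flap_near (a joint): angle of the flap hinged at the carton's -x edge (60 mm long, 132 mm wide, 3 mm thick): 0 = closed flat, pi/2 = upright, 2.6 = folded far back outside (stop). Starts 0.95 to 1.3, so a gap of 50 mm or more is open between the two free edges. Light, stays where left (0.012 N m)
- flap_far (a joint): the same for the flap hinged at the carton's +x edge
- tray: Shallow black tool tray, fixed, 196 (x) x 160 (y) mm, walls 14 mm high and 4 mm thick, grey-lined floor 4 mm thick; origin under its centre, z up. The tools lie along its 160 mm side (y), side by side across its 196 mm
- tray_end (a point): middle of the tray's end wall at y = +80 mm, on the bench
- screwdriver: flat-blade screwdriver with grey handle, 120 mm long, 55 g. Origin under the middle of the handle, x along the tool to its tip, z up. Handle 65 x 18 x 18 mm (x -40 to +25 mm), blade on to x = +80 mm, 9 mm above the underside; balances near the origin. May be absent (None). Starts on the bed, about along the carriage's x, either way round
- nut_driver: socket nut driver with grey handle and 11 mm thick socket end, 120 mm long, 55 g. Origin under the middle of the handle, x along the tool to its tip, z up. Handle 65 x 18 x 18 mm (x -40 to +25 mm), blade on to x = +80 mm, 9 mm above the underside; balances near the origin. May be absent (None). Starts on the bed, about along the carriage's x, either way round
- file: small flat file with wooden handle, 120 mm long, 55 g. Origin under the middle of the handle, x along the tool to its tip, z up. Handle 65 x 18 x 18 mm (x -40 to +25 mm), blade on to x = +80 mm, 9 mm above the underside; balances near the origin. May be absent (None). Starts on the bed, about along the carriage's x, either way round
- bolt0: Knurled steel bolt, 30 g: head 20 mm diameter, 14 mm high; shank 8 mm diameter, 30 mm long, short conical point. Origin at the shank's end, z up to the head (30 to 44 mm). Starts head up in the carton's slot, head on the rack, 30 mm or more from the next. Home: head on the bed, origin 30 mm below the bed's top. All three bolts are alike
- bolt1: Knurled steel bolt, 30 g: head 20 mm diameter, 14 mm high; shank 8 mm diameter, 30 mm long, short conical point. Origin at the shank's end, z up to the head (30 to 44 mm). Starts head up in the carton's slot, head on the rack, 30 mm or more from the next. Home: head on the bed, origin 30 mm below the bed's top. All three bolts are alike
- bolt2: Knurled steel bolt, 30 g: head 20 mm diameter, 14 mm high; shank 8 mm diameter, 30 mm long, short conical point. Origin at the shank's end, z up to the head (30 to 44 mm). Starts head up in the carton's slot, head on the rack, 30 mm or more from the next. Home: head on the bed, origin 30 mm below the bed's top. All three bolts are alike
- screw_jar: Bystander: small glass screw jar, 38 mm diameter, 58 mm high; origin under its centre
- cleaner: Bystander: clear bottle, 48 mm diameter, 150 mm high; origin under its centre
- tape: Bystander: roll of red tape lying flat, 90 mm diameter, 22 mm high; origin under its centre
- marker: Bystander: marker pen, 125 mm long, 14 mm thick, lying; origin under its middle
- spare_motor: Bystander: stepper motor 42 x 42 x 34 mm standing shaft up; origin under its centre
- nozzle_tin: Bystander: flat round tin, 46 mm diameter, 21 mm high; origin under its centre

How it is judged:
By the outcome, as a careful person would: the job done as asked, in the order asked, and still so for the second after the job is handed in, with the robot touching nothing.
Of screwdriver, nut_driver, file only 1 to 3 are there at a start; the rules pass over those that are not, and their reading is None.
At some moment in a run one of screwdriver, nut_driver, file may be knocked a few centimetres aside while the robot is not near it.
It also fails if it takes over 210 s, if anything falls off the work surface, if the arm or the gripper's body presses on something with over 40 N, if the wrist force passes 120 N, or if a joint passes its speed limit or range.

## Working session

There is one attempt and no reset: what is moved stays moved. The work goes in short steps, each a Python script; the robot and the scene stay as the last script left them, time stands still between calls to the robot, and variables do not carry over. Pictures are saved under pics/ and viewed, about 12 in all and at most 16, crops included, and the job is handed in when it is done.

```bash
ls; mkdir -p pics
python3 - <<'E'
from rig import *
import cv2,numpy as np
s=sense();print(s)
for n in("scene","side"):
    p,d=camera(n);np.savez(f"{n}0.npz",p=p,d=d);cv2.imwrite(f"pics/{n}0.png",cv2.cvtColor(p,cv2.COLOR_RGB2BGR));print(n,camera_params(n))
print(camera_params("wrist"))
E
```

```text
pics
{'time_s': 0.0, 'joint_pos': array([-1.16591407,  0.46947156, -0.04858797,  1.53371655,  0.02407491,
        1.14100017, -0.08228921]), 'qd': array([ 0.00204922,  0.00044185, -0.00252064,  0.00065904,  0.00092248,
        0.00037913, -0.00062767]), 'joint_efforts': array([-2.12581845e-04, -5.10305679e+01, -4.61699150e-02, -2.37717462e+01,
        1.08097005e-02,  7.48756283e-03,  2.32498202e-06]), 'position': array([0.28346356, 0.61199247, 0.25523146]), 'tcp_rot': array([[-7.94890996e-04, -9.07393584e-01,  4.20281159e-01],
       [-1.84733722e-03,  4.20281907e-01,  9.07391705e-01],
       [-9.99997978e-01, -5.51235325e-05, -2.01034025e-03]]), 'wrist_force': array([0.40258137, 0.38770321, 0.37275547]), 'ft_torque': array([-0.01031882,  0.01317128, -0.02770157]), 'finger_gap': 0.08551848422491126}
scene {'K': array([[467.67612712,   0.        , 283.45571731],
       [  0.        , 467.67612712, 215.88671801],
       [  0.        ,   0.        ,   1.        ]]), 'position': array([1.07406058, 0.80583212, 0.79437182]), 'rotation': array([[-0.85119746,  0.33508575, -0.40395596],
    
[... 300 characters left out ...]
765,  0.58391463]), 'rotation': array([[ 0.85253039, -0.29785165,  0.42950708],
       [-0.52228891, -0.45377183,  0.72201484],
       [-0.0201551 , -0.83986637, -0.54241888]])}
{'K': array([[329.43553956,   0.        , 282.96278896],
       [  0.        , 329.43553956, 209.52301194],
       [  0.        ,   0.        ,   1.        ]]), 'tool_from_camera': array([[-2.31450911e-04, -2.99398848e-01,  9.54128019e-01,
        -1.17033826e-01],
       [ 1.82891960e-04, -9.54128041e-01, -2.99398810e-01,
         7.73294034e-02],
       [ 9.99999956e-01,  1.05206217e-04,  2.75591446e-04,
         3.16938083e-04],
       [ 0.00000000e+00,  0.00000000e+00,  0.00000000e+00,
         1.00000000e+00]])}
```

View pics/scene0.png

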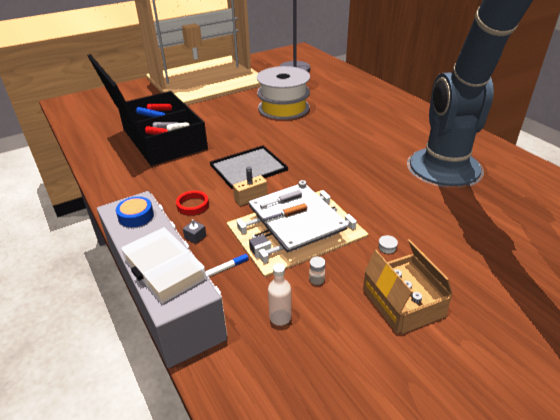

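View pics/side0.png

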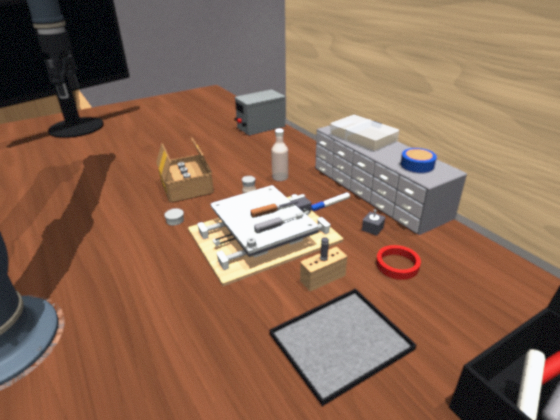

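Scene: tray (249,165), pin/block (249,185), bed with fitted bolt (302,184), grey tool and brown-handled file on the bed, carton (407,290) with three bolts, jar (317,270), bottle (280,300), marker (228,266), tin (388,244). The side view agrees.

```bash
cat > h.py <<'E'
from rig import *
import numpy as np, cv2
def campose(n,s=None):
    c=camera_params(n)
    if n!="wrist": return c["K"],np.array(c["rotation"]),np.array(c["position"])
    T=np.array(c["tool_from_camera"]);R=s["tcp_rot"]
    return c["K"],R@T[:3,:3],s["position"]+R@T[:3,3]
def snap(n,name):
    s=sense();p,d=camera(n);K,R,t=campose(n,s)
    np.savez(f"{name}.npz",p=p,d=d,K=K,R=R,t=t)
    cv2.imwrite(f"pics/{name}.png",cv2.cvtColor(p,cv2.COLOR_RGB2BGR));return load(name)
def load(name):
    z=np.load(f"{name}.npz");return {k:z[k] for k in z}
def cloud(f):
    v,u=np.mgrid[:420,:560];d=f["d"].astype(float);K=f["K"]
    c=np.stack([(u-K[0,2])/K[0,0]*d,(v-K[1,2])/K[1,1]*d,d],-1)
    return c@f["R"].T+f["t"]
def onz(f,u,v,z):
    K=f["K"];r=f["R"]@np.array([(u-K[0,2])/K[0,0],(v-K[1,2])/K[1,1],1]);return f["t"]+r*(z-f["t"][2])/r[2]
def proj(f,P):
    K=f["K"];c=(np.atleast_2d(P)-f["t"])@f["R"];return np.stack([c[:,0]/c[:,2]*K[0,0]+K[0,2],c[:,1]/c[:,2]*K[1,1]+K[1,2]],-1)
def down(a):
    # tool x down, z (jaw direction) at world yaw a
    x=np.array([0,0,-1.]);z=np.array([np.cos(a),np.sin(a),0]);return np.stack([x,np.cross(z,x),z],1)
E
python3 - <<'E'
from h import *
for n in("scene","side"):
    z=np.load(n+"0.npz");K,R,t=campose(n);f=dict(p=z["p"],d=z["d"],K=K,R=R,t=t);np.savez(n+"0.npz",**f)
    C=cloud(f)
    pts=dict(scene=dict(tray=(249,165),pin=(249,169),block=(240,187),bolt=(302,182),file=(297,210),grey=(293,196),carton=(420,318),b1=(398,275),b2=(408,286),b3=(417,297),tin=(388,242),jar=(317,263),bot=(280,272),marker=(228,266),motor=(195,232)),side=dict(tray=(342,342),pin=(325,243),bolt=(251,242),file=(263,210),grey=(270,223),tin=(174,216),jar=(248,182),bot=(279,140),marker=(330,202)))[n]
    for k,(u,v) in pts.items():print(n,k,C[v,u].round(3))
E
```

```text
scene tray [ 0.515 -0.333  0.006]
scene pin [ 0.594 -0.174  0.104]
scene block [ 0.624 -0.178  0.053]
scene bolt [ 0.486 -0.074  0.078]
scene file [0.563 0.021 0.075]
scene grey [ 0.54  -0.035  0.076]
scene carton [0.515 0.413 0.028]
scene b1 [0.539 0.356 0.117]
scene b2 [0.542 0.388 0.116]
scene b3 [0.502 0.384 0.056]
scene tin [0.407 0.195 0.023]
scene jar [0.622 0.194 0.061]
scene bot [0.75  0.248 0.147]
scene marker [0.776 0.046 0.011]
scene motor [ 0.801 -0.084  0.037]
side tray [ 0.52  -0.337  0.005]
side pin [ 0.588 -0.192  0.098]
side bolt [ 0.482 -0.085  0.076]
side file [0.561 0.005 0.076]
side grey [ 0.546 -0.052  0.079]
side tin [0.402 0.177 0.021]
side jar [0.61  0.171 0.057]
side bot [0.741 0.226 0.125]
side marker [0.776 0.03  0.011]
```

Run:
```python
from h import *
for n,P,a in(("carton1",(0.47,0.39,0.28),np.pi/2),("bed1",(0.51,0.02,0.27),np.pi/2),("tray1",(0.50,-0.25,0.28),np.pi/2)):
    movep(np.array(P),down(a));print(n,sense()["joint_pos"].round(2),sense()["time_s"])
    snap("wrist",n)
ims=[cv2.imread(f"pics/{n}.png") for n in("carton1","bed1","tray1")]
```

```text
carton1 [-0.71  0.35 -0.07  1.66  0.03  1.13  0.78] 1.2167
bed1 [-0.21  0.19  0.1   1.91 -0.02  1.05  1.47] 2.6583
tray1 [ 0.16  0.26  0.28  1.8  -0.08  1.1   2.04] 3.7583
```

View pics/carton1.png

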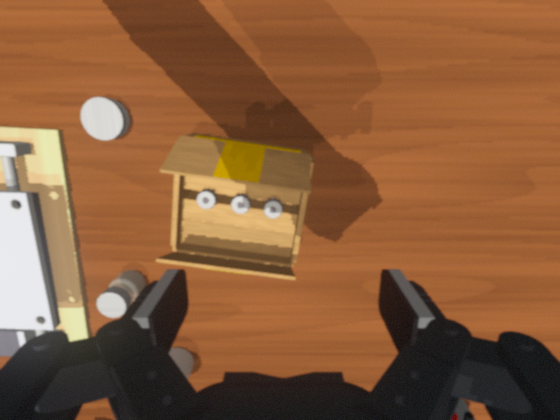

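View pics/bed1.png

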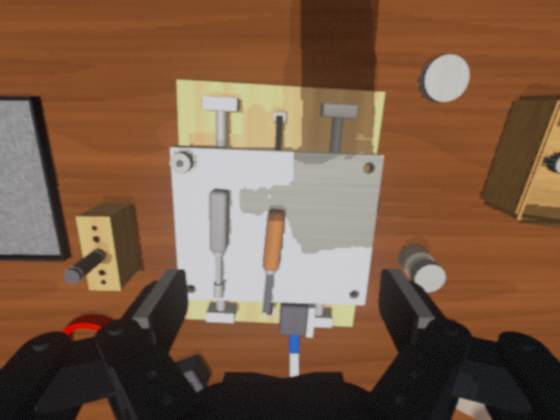

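View pics/tray1.png

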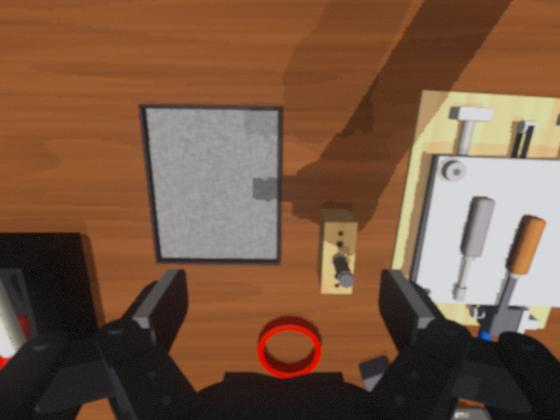

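Wrist views: flaps of carton open toward/away from robot, bolts at (205,199),(240,204),(274,209). The bed view shows bolt (181,162), holes b (368,168), d (354,294), c (190,289), and a nut driver and file with handles toward the robot. Tray is at (141–282,105–264), pin in block (343,272).

Run:
```python
from h import *
def rect(Q):
    r=cv2.minAreaRect((Q[:,:2]*1000).astype(np.float32));return np.round(r[0],1),np.round(r[1],1),round(r[2],2)
b=load("bed1");C=cloud(b);m=b["d"]>0
def sel(C,m,x0,x1,y0,y1,z0,z1):
    return m&(C[...,0]>x0)&(C[...,0]<x1)&(C[...,1]>y0)&(C[...,1]<y1)&(C[...,2]>z0)&(C[...,2]<z1)
s=sel(C,m,.45,.68,-.12,.14,.056,.067);print("bed",rect(C[s]),np.median(C[s][:,2]))
s=sel(C,m,.40,.72,-.14,.16,.004,.014);print("board",rect(C[s]))
s=sel(C,m,.45,.69,-.1,.13,.069,.095).astype(np.uint8)
n,L,st,ce=cv2.connectedComponentsWithStats(s)
for i in range(1,n):
    if st[i,4]>60:
        Q=C[L==i];print("tool",st[i],Q[:,:2].mean(0).round(3),Q[:,2].max().round(3),rect(Q),b["p"][L==i].mean(0).round())
        H=Q[Q[:,2]>.076];
        if len(H)>30: print("  handle",rect(H))
for nm,u,v,z in(("bolt",182,161,.076),("b",368,168,.062),("d",354,294,.062),("c",190,289,.062)):print(nm,onz(b,u,v,z).round(4))
t=load("tray1");C=cloud(t);m=t["d"]>0
for (u,v) in((141,105),(282,106),(280,264),(157,264)):print("tray",onz(t,u,v,.014).round(4))
s=sel(C,m,.38,.66,-.46,-.23,.0025,.02);print("trayrect",rect(C[s]),np.median(C[s][:,2]))
s=sel(C,m,.52,.68,-.24,-.12,.045,.058);print("block",rect(C[s]))
for nm in("tray1","bed1"):
    t=load(nm);C=cloud(t);s=sel(C,t["d"]>0,.52,.68,-.26,-.1,.094,.11);print("pintop",C[s].mean(0),rect(C[s]))
t=load("carton1");C=cloud(t);m=t["d"]>0
for u,v in((205,199),(240,204),(274,209)):print("bolt",onz(t,u,v,.056).round(4),C[v,u].round(3))
for nm,u,v in(("nearfree",(162,311),(172,187)),("nearhinge",(180,310),(136,152)),("farfree",(157,295),(259,277))):print(nm,[C[int(vv),int(uu)].round(3) for uu,vv in zip(u,v)])
```

```text
bed (array([560.7,  13.2]), array([210.8, 171.5]), 87.93) 0.06138013533519315
board (array([562.1,  11.7]), array([225.6, 300.7]), 86.95)
tool [169 152  23  22 371] [ 0.484 -0.075] 0.078 (array([484.8, -76. ]), array([19.5, 19.4]), 44.06) [176. 173. 170.]
  handle (array([485.2, -76.1]), array([16.4, 17.4]), 11.71)
tool [ 209  189   20  110 1498] [ 0.556 -0.043] 0.081 (array([571.9, -44.1]), array([ 17.8, 120.6]), 86.6) [160. 157. 158.]
  handle (array([571.4, -44.2]), array([ 17.3, 119.2]), 86.8)
tool [ 261  209   24  105 1439] [0.578 0.011] 0.081 (array([592.3,   9.4]), array([ 18.6, 120.2]), 83.87) [162. 127. 102.]
  handle (array([567.2,  12.1]), array([17.7, 69.7]), 83.83)
bolt [ 0.483 -0.073  0.076]
b [0.4918 0.1072 0.062 ]
d [0.6347 0.1029 0.062 ]
c [ 0.6288 -0.0811  0.062 ]
tray [ 0.4231 -0.4041  0.014 ]
tray [ 0.4236 -0.2481  0.014 ]
tray [ 0.6172 -0.2502  0.014 ]
tray [ 0.6176 -0.4081  0.014 ]
trayrect (array([ 520.7, -322.8]), array([174.8, 196.4]), 89.25) 0.0038658629787269028
block (array([ 591.5, -183.5]), array([36.3, 90.9]), 89.3)
pintop [ 0.58997734 -0.1839424   0.10027821] (array([ 590.8, -183.7]), array([15.7, 16. ]), 19.36)
pintop [ 0.59028288 -0.18148233  0.09991559] (array([ 591. , -182.9]), array([15.6, 16.5]), 15.92)
bolt [0.4869 0.3086 0.056 ] [0.487 0.308 0.055]
bolt [0.4925 0.346  0.056 ] [0.492 0.346 0.057]
bolt [0.4981 0.3826 0.056 ] [0.498 0.383 0.057]
nearfree [array([0.446, 0.287, 0.114]), array([0.487, 0.427, 0.001])]
nearhinge [array([0.42 , 0.29 , 0.064]), array([0.444, 0.425, 0.   ])]
farfree [array([0.529, 0.274, 0.116]), array([ 0.612,  0.409, -0.001])]
```

```bash
python3 - <<'E'
import cv2
a=cv2.imread("pics/carton1.png")[120:300,140:340];a=cv2.resize(a,None,fx=4,fy=3.3,interpolation=cv2.INTER_CUBIC);cv2.imwrite("pics/c1z.png",a[:600,:800])
E
cat >> h.py <<'E'
V=lambda *a:np.array(a,float)
def pick_tool(x,y,ax,px,py,pa):
    R=down(np.radians(ax+90))
    command_gripper(.045,40);movep(V(x,y,.16),R);move_l(V(x,y,.091),feed=.1)
    command_gripper(0,40);g=sense()["finger_gap"];print("gap",g)
    if not .012<g<.024: raise SystemExit("bad grasp")
    move_l(V(x,y,.19),feed=.15);movep(V(px,py,.19),down(np.radians(pa)))
    print("hit",move_l(V(px,py,.034),feed=.08,until_force=12),sense()["position"])
    command_gripper(.045);move_l(V(px,py,.2),feed=.2)
def rect(Q):
    r=cv2.minAreaRect((Q[:,:2]*1000).astype(np.float32));return np.round(r[0],1),np.round(r[1],1),round(r[2],2)
def sel(C,m,x0,x1,y0,y1,z0,z1):
    return m&(C[...,0]>x0)&(C[...,0]<x1)&(C[...,1]>y0)&(C[...,1]<y1)&(C[...,2]>z0)&(C[...,2]<z1)
E
python3 - <<'E'
from h import *
t=load("carton1");C=cloud(t);m=t["d"]>0
for z0,z1 in((.054,.064),(.066,.125),(.038,.046)):
    s=sel(C,m,.38,.62,.24,.46,z0,z1);print("carton",z0,rect(C[s]))
pick_tool(.5719-.02,-.0441+.0012,-3.4,.558,-.308,0)
print(sense()["time_s"])
s=snap("wrist","bed2")
E
```

```text
carton 0.054 (array([492.4, 344.4]), array([141.9, 129.5]), 81.77)
carton 0.066 (array([491.8, 344.5]), array([132.2, 125. ]), 81.68)
carton 0.038 (array([492.7, 347. ]), array([135.8, 124.7]), 81.28)
gap 0.016739827906229722
hit False [ 0.55826565 -0.30812443  0.03440857]
11.7583
```

Run:
```python
from h import *
movep(V(.51,.02,.25),down(np.pi/2))
b=snap("wrist","bed3");C=cloud(b)
s=sel(C,b["d"]>0,.44,.72,-.1,.14,.069,.095)&(C[...,0]+C[...,1]>.44)
Q=C[s];c,w,a=rect(Q);print(c,w,a)
a=a if w[0]<w[1] else a-90   # direction of short side
ax=np.radians(a-90); 
if abs(max(w)-120)>4 or abs(a-84)>25: raise SystemExit("look")
x,y=c/1000-.02*V(np.cos(ax),np.sin(ax));print(x,y,np.degrees(ax))
pick_tool(x,y,np.degrees(ax),.482,-.308,0)
movep(V(.46,-.31,.25),down(np.pi/2));snap("wrist","tray2");print(sense()["time_s"])
```

```text
[576.3  44.5] [ 18.4 119.8] 89.7
0.5563002741550513 0.04460471927662839 -0.29999999999999716
gap 0.01684834964384542
hit False [ 0.48222951 -0.30810886  0.03434087]
21.9833
```

View pics/tray2.png

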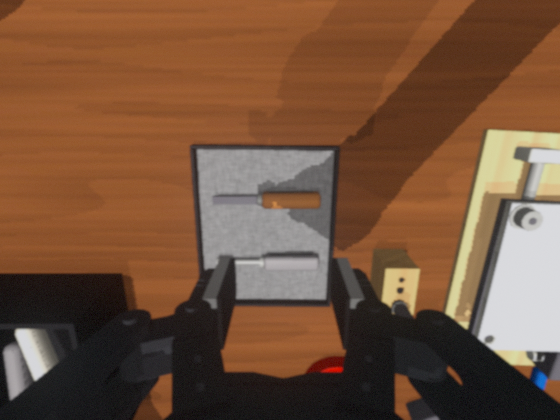

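Run:
```python
from h import *
c=V(.4924,.3446);yw=np.radians(-8.4);ex=V(np.cos(yw),np.sin(yw))
R=down(yw+np.pi/2)   # jaws along carton y
def P(x,z): return V(c[0]+ex[0]*x,c[1]+ex[1]*x,z+.025)   # fingertip centre at carton x, height z
command_gripper(0,40)
movep(P(0,.16),R);move_l(P(0,.085),feed=.15)
for sgn in(-1,1):
    move_l(P(0,.088),feed=.15)
    for th in(1.5,1.8,2.05,2.3,2.5):
        r=.04
        x=.063-r*np.cos(th)-.012*1; z=.06+r*np.sin(th)+.001
        hit=move_l(P(sgn*x,z),feed=.08,until_force=25)
        if hit: print("hit",sgn,th,sense()["wrist_force"]);break
    p=sense()["position"];move_l(V(p[0],p[1],.15),feed=.15);move_l(P(0,.15),feed=.2)
movep(V(.42,.39,.28),down(np.pi/2))
t=snap("wrist","carton2");print(sense()["time_s"])
```

```text
32.6917
```

View pics/carton2.png

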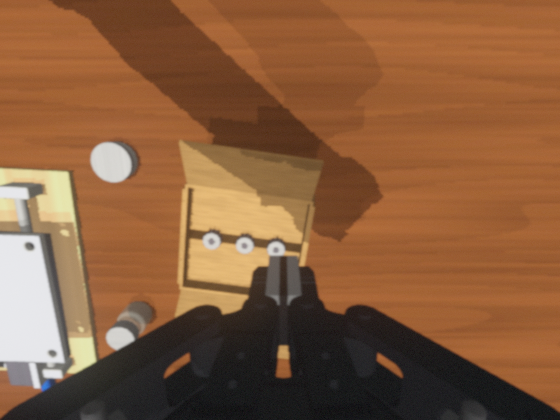

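Both tools lie in the tray along y with handles right (at (290,200) and (290,263)); both flaps are folded outside the carton, bolts at (211,240),(244,245),(276,249).

Run:
```python
from h import *
t=load("carton2");C=cloud(t)
print("near flap free",C[144:150,200].round(3)[-1],"hinge",C[183,200].round(3),"far",C[300:312:4,190].round(3).tolist())
R=down(np.pi/2)
command_gripper(.04,80);movep(V(.5908,-.1833,.17),R);move_l(V(.5908,-.1833,.086),feed=.12)
command_gripper(0,80);print(sense()["finger_gap"],sense()["wrist_force"])
move_l(V(.5908,-.1833,.2),feed=.1);print(sense()["wrist_force"])
movep(V(.6369,.1013,.19),R);move_l(V(.6369,.1013,.062+.012+.078))
f=snap("wrist","pinhole")
a=cv2.imread("pics/pinhole.png")[150:300,190:390];cv2.imwrite("pics/pinholez.png",cv2.resize(a,None,fx=4,fy=4,interpolation=cv2.INTER_CUBIC))
print(proj(f,[V(.6369,.1013,.074),V(.6369,.1013,.062),V(.6386,.0999,.054),V(.6386,.0999,.062),V(.6352,.1027,.062)]).round(1),sense()["time_s"])
```

```text
near flap free [0.381 0.314 0.094] hinge [0.42  0.303 0.062] far [[0.557, 0.282, 0.066], [0.56, 0.283, 0.07], [0.564, 0.283, 0.072]]
0.014035300354363602 [-0.20475511 -0.16059397  5.00220611]
[-0.79162997 -0.42444453 -1.2238163 ]
[[284.8 233.6]
 [284.7 227. ]
 [282.6 225.3]
 [282.6 229.4]
 [286.8 224.6]] 39.3833
```

View pics/pinholez.png

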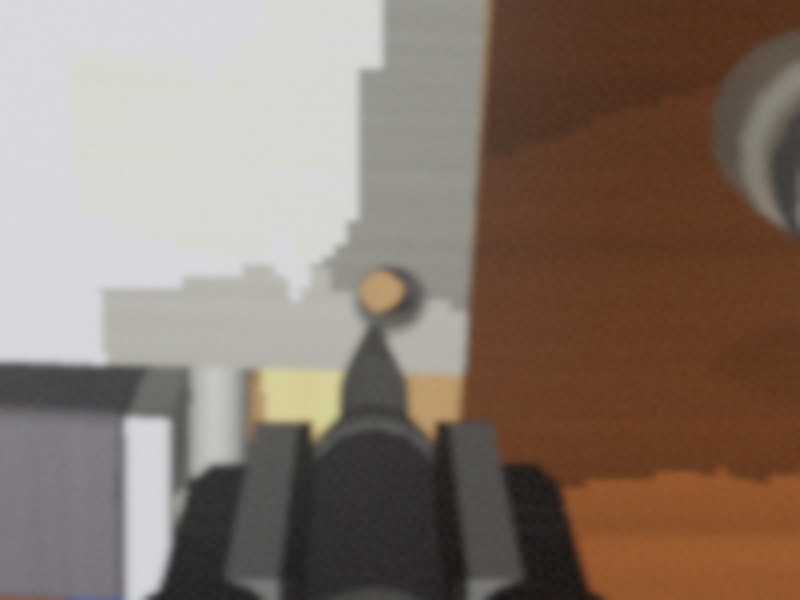

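Crop: pin tip at (375,322), bed hole (391,297), the bright overlap with the carriage hole at (381,290) (crop pixels, ×4); tip needs about +0.6/+1.2 mm.

Run:
```python
from h import *
def st(m,h=None):
    s=sense();print(m,h,s["position"].round(4),(s["wrist_force"]-f0).round(1))
move_l(V(.6375,.1025,.152),feed=.05);f0=sense()["wrist_force"]
h=move_l(V(.6375,.1025,.050+.078),feed=.03,until_force=8);st("enter",h)
if h: raise SystemExit
h=move_l(V(.6392,.1009,.048+.078),feed=.02,until_force=15);st("shift",h)
if h: raise SystemExit
p=sense()["position"]
for z in np.arange(.120,.0955,-.004).tolist()+[.0955]:
    h=move_l(V(.6392,.1009,z),feed=.03,until_force=25);st("down",h)
    if h: break
snap("wrist","pinin")
```

```text
enter False [0.6375 0.1025 0.1281] [-0.9 -0.2 -1.4]
shift False [0.6391 0.1007 0.1259] [-1.4  0.  -1.2]
down False [0.6388 0.1005 0.1193] [-2.3 -1.8 -1.3]
down False [0.6388 0.1003 0.1154] [-2.7 -2.6 -3.5]
down False [0.6388 0.1003 0.1114] [-3.1 -3.3 -1.9]
down False [0.6389 0.1003 0.1076] [-4.2 -4.5 -2.7]
down False [0.6389 0.1002 0.1038] [-3.8 -4.3 -0.6]
down False [0.6389 0.1002 0.0999] [-4.3 -4.  -0.7]
down False [0.6392 0.1    0.0971] [-5.8 -5.   6.1]
down False [0.6392 0.1    0.0971] [-7.3 -4.5  7.6]
```

```bash
python3 - <<'E'
from h import *
p=sense()["position"]
print(move_l(V(.639,.1002,.090),feed=.02,until_force=25),sense()["position"],sense()["wrist_force"])
command_gripper(.04);print(sense()["position"])
move_l(V(.639,.1002,.2),feed=.15)
movep(V(.51,.02,.25),down(np.pi/2))
b=snap("wrist","bed4");C=cloud(b);m=b["d"]>0
s=sel(C,m,.45,.68,-.12,.14,.056,.067);print("bed",rect(C[s]))
s=sel(C,m,.40,.72,-.14,.16,.004,.014);print("board",rect(C[s]))
s=sel(C,m,.60,.68,.06,.14,.095,.13);print("pintop",C[s].mean(0).round(4),rect(C[s]),np.median(C[s][:,2]))
g=cv2.cvtColor(b["p"],cv2.COLOR_RGB2GRAY);s=sel(C,m,.46,.51,-.1,-.05,.069,.08);print("bolt",rect(C[s]))
for nm,P in(("b",V(.4948,.1076,.062)),("c",V(.6288,-.0838,.062))):
    u,v=proj(b,P)[0].round().astype(int);w=g[v-11:v+12,u-11:u+12];k=w<np.percentile(w,50)-40
    vv,uu=np.nonzero(k);print(nm,(u,v),k.sum(),onz(b,uu.mean()+u-11,vv.mean()+v-11,.062).round(4))
E
python3 - <<'E'
import cv2,numpy as np
a=cv2.imread("pics/bed4.png")[120:320,160:400];cv2.imwrite("pics/bed4z.png",cv2.resize(a,None,fx=3,fy=3))
E
```

```text
True [0.63924126 0.09968616 0.09711456] [-1.73095008 -0.19489014  6.4115861 ]
[0.63720198 0.09792233 0.09476898]
bed (array([562.2,  11.7]), array([210.8, 171. ]), 86.83)
board (array([562.3,  11.7]), array([225.9, 301. ]), 86.94)
pintop [nan nan nan] (array([0., 0.]), array([0., 0.]), 0.0) nan
bolt (array([485.1, -75.9]), array([18.8, 19.5]), 41.81)
b (np.int64(375), np.int64(175)) 98 [0.4949 0.1078 0.062 ]
c (np.int64(184), np.int64(300)) 209 [ 0.6344 -0.0808  0.062 ]<stdin>:10: RuntimeWarning: Mean of empty slice.
  ret = um.true_divide(
  return _methods._mean(a, axis=axis, dtype=dtype,
  ret = ret.dtype.type(ret / rcount)
```

View pics/bed4z.png

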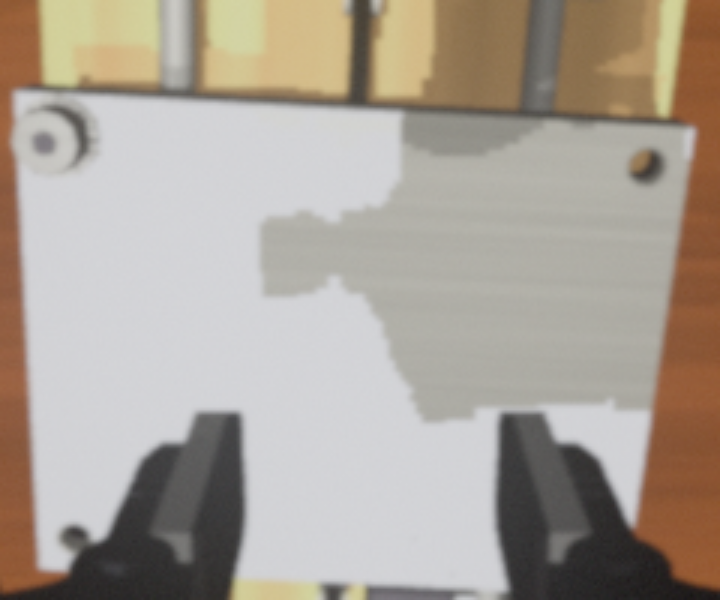

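The bed is square to the board; hole b is open through both plates at crop (645,165). The pin is hidden by the finger, so I check its height from the scene camera.

Run:
```python
from h import *
for nm in("scene","side"):
    b=snap(nm,nm+"1");C=cloud(b);m=b["d"]>0
    s=sel(C,m,.61,.67,.07,.13,.066,.15);Q=C[s];print(nm,s.sum(),Q[:,2].max().round(4),np.sort(Q[:,2])[-8:].round(4),rect(Q[Q[:,2]>.107]) if (Q[:,2]>.107).any() else None)
    # bed height seen, for bias
    s=sel(C,m,.54,.58,-.02,.02,.05,.07);print(" bed z",np.median(C[s][:,2]))
print(sense()["time_s"])
b=load("scene1");u,v=proj(b,V(.639,.1,.08))[0].astype(int);a=b["p"][v-35:v+35,u-45:u+45,::-1];cv2.imwrite("pics/pinz.png",cv2.resize(a,None,fx=7,fy=7,interpolation=cv2.INTER_CUBIC))
```

```text
scene 124 0.118 [0.1133 0.1133 0.1133 0.1134 0.114  0.1142 0.1151 0.118 ] (array([639. ,  99.6]), array([17.8, 13.8]), 57.75)
 bed z 0.06297792546746961
side 115 0.1139 [0.112  0.1121 0.1122 0.1123 0.1125 0.1125 0.1137 0.1139] (array([638.6,  96.8]), array([15.9, 14.5]), 88.76)
 bed z 0.06195002746107792
45.525
```

View pics/pinz.png

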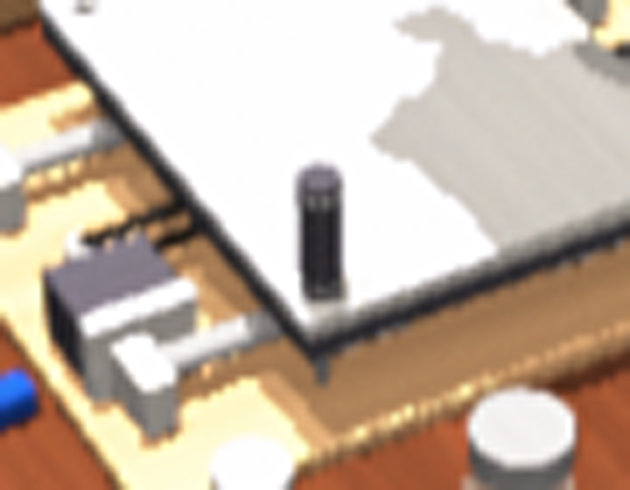

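Pin shoulder sits on the bed (top at 112 mm, point shows below the carriage). Now the first bolt.

```bash
cat >> h.py <<'E'
RB=down(np.radians(-8.4))
def bolt_pick(x,y):
    command_gripper(.036,50);movep(V(x,y,.15),RB);h=move_l(V(x,y,.0705),feed=.08,until_force=10)
    command_gripper(0,50);g=sense()["finger_gap"];print("bolt gap",g,h,sense()["position"])
    if g<.012: raise SystemExit("no bolt")
    move_l(V(x,y,.19),feed=.12)
def heads(name,z0=.049,z1=.060,reg=(.46,.53,.28,.41)):
    f=load(name);C=cloud(f);s=sel(C,f["d"]>0,*reg,z0,z1).astype(np.uint8)
    n,L,st,_=cv2.connectedComponentsWithStats(s)
    return [(*rect(C[L==i])[:2],st[i,4]) for i in range(1,n) if st[i,4]>40]
E
python3 - <<'E'
from h import *
for n in("carton1","carton2"):print(n,heads(n))
E
```

```text
carton1 [(array([472.8, 281.1]), array([ 2.8, 25.4]), np.int32(92)), (array([487.9, 308.1]), array([19.9, 20.3]), np.int32(290)), (array([493.5, 345.5]), array([20. , 20.5]), np.int32(286)), (array([498.2, 380.6]), array([20.4, 19.3]), np.int32(279)), (array([512.4, 409.4]), array([ 4.3, 36. ]), np.int32(92))]
carton2 [(array([471.7, 280.9]), array([ 2.8, 23.3]), np.int32(78)), (array([487.6, 308.7]), array([20.7, 19.5]), np.int32(271)), (array([493.3, 345.4]), array([20.4, 20.5]), np.int32(266)), (array([497.2, 380.3]), array([17.7, 20.6]), np.int32(244)), (array([506.4, 409.5]), array([ 3. , 23.5]), np.int32(47))]
```

Run:
```python
from h import *
bolt_pick(.4878,.3084)
movep(V(.4949,.1077,.19),RB);move_l(V(.4949,.1077,.062+.012+.0585),feed=.1)   # shank end 12 mm over... 
f=snap("wrist","boltb");print(proj(f,[V(.4949,.1077,.074+.0-.0),V(.4949,.1077,.062)]).round(1),sense()["position"],sense()["time_s"])
a=f["p"][150:300,190:390,::-1];cv2.imwrite("pics/boltbz.png",cv2.resize(a,None,fx=4,fy=4,interpolation=cv2.INTER_CUBIC))
```

```text
bolt gap 0.01724637626317845 False [0.48826544 0.30869413 0.07130664]
[[283.4 246.5]
 [283.4 238.6]] [0.49547338 0.10805491 0.13303917] 51.7667
```

View pics/boltbz.png

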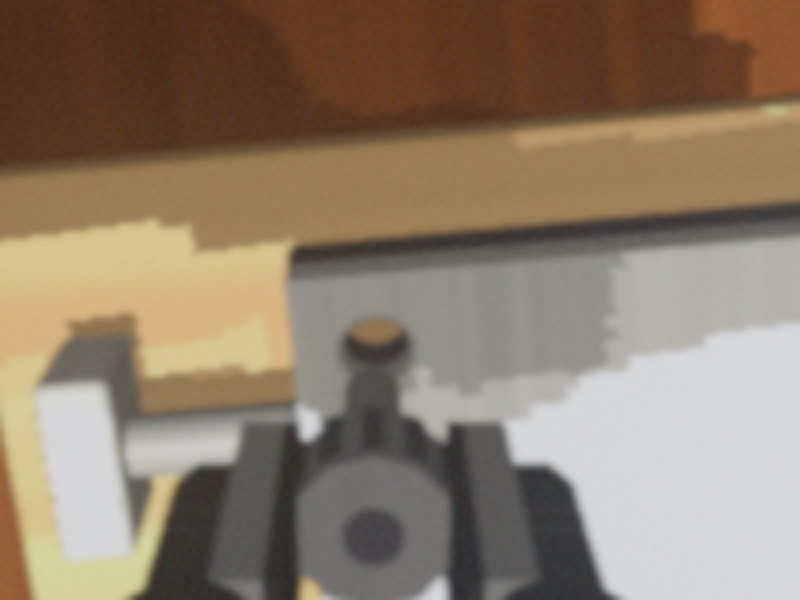

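Hole b at crop (376,350), shank in line just above at (374,370) with head at (372,535): aligned within ~0.5 mm.

```bash
cat >> h.py <<'E'
def bolt_in(x,y,zend=.0895,search=True):
    f0=sense()["wrist_force"]
    pts=[(0,0)]+[(r*np.cos(t),r*np.sin(t)) for r in(.001,.0018) for t in np.arange(0,6.2,np.pi/3)]
    for dx,dy in pts:
        p=sense()["position"]
        move_l(V(x+dx,y+dy,max(p[2],.1215)),feed=.06)
        h=move_l(V(x+dx,y+dy,zend),feed=.04,until_force=8);p=sense()["position"]
        print("try",dx,dy,h,p.round(4),(sense()["wrist_force"]-f0).round(1))
        if p[2]<.0945:break
        move_l(V(x+dx,y+dy,p[2]+.003),feed=.06)
        if p[2]>.13: raise SystemExit("blocked high")
    else: raise SystemExit("not in")
    command_gripper(.04);p=sense()["position"];move_l(V(p[0],p[1],.17),feed=.15)
E
python3 - <<'E'
from h import *
bolt_in(.4947,.1077)
print(sense()["time_s"])
bolt_pick(.4934,.3455)
movep(V(.6287,-.0838,.19),RB);move_l(V(.6287,-.0838,.1325),feed=.1)
f=snap("wrist","boltc");print(sense()["position"])
a=f["p"][150:300,190:390,::-1];cv2.imwrite("pics/boltcz.png",cv2.resize(a,None,fx=4,fy=4,interpolation=cv2.INTER_CUBIC))
E
```

```text
try 0 0 True [0.4948 0.1076 0.0913] [-0.2  0.3  5.1]
54.0333
bolt gap 0.017017023806193562 False [0.49383099 0.34582351 0.07134851]
[ 0.6292894  -0.08398329  0.13320847]
```

View pics/boltcz.png

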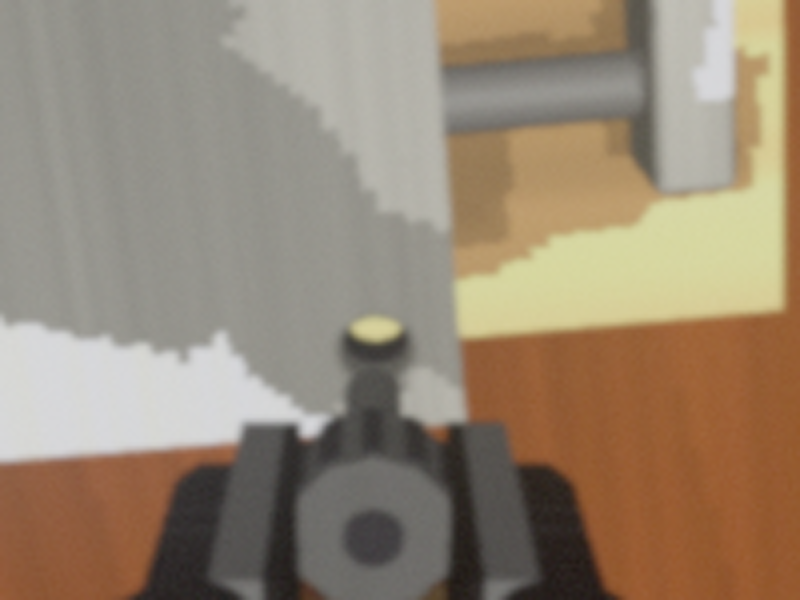

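Same alignment at hole c: hole (376,345), shank (373,375).

Run:
```python
from h import *
bolt_in(.6287,-.0837)
movep(V(.48,.02,.25),down(np.pi/2));b=snap("wrist","bed5");snap("side","side2");C=cloud(b);m=b["d"]>0
for nm,x,y in(("a",.485,-.076),("b",.4948,.1077),("c",.6288,-.0838)):
  for cam in("bed5","side2"):
    f=load(cam);D=cloud(f);s=sel(D,f["d"]>0,x-.016,x+.016,y-.016,y+.016,.068,.1);q=D[s]
    print(nm,cam,rect(q) if len(q) else None,np.percentile(q[:,2],[50,95]).round(4) if len(q) else None)
s=sel(C,m,.45,.68,-.12,.14,.056,.067);print("bed",rect(C[s]));print(sense()["time_s"])
```

```text
try 0 0 True [ 0.6284 -0.0837  0.0913] [-0.5  1.7  5.2]
a bed5 (array([484.7, -75.8]), array([19.1, 19.3]), 45.79) [0.0753 0.0765]
a side2 (array([484.7, -79. ]), array([19. , 16.7]), 59.66) [0.0756 0.0772]
b bed5 (array([493.5, 107.1]), array([20.2, 20.1]), 6.57) [0.0752 0.0766]
b side2 (array([493.4, 103.2]), array([18.5, 19.4]), 45.54) [0.0746 0.0775]
c bed5 None None
c side2 (array([627.1, -87.2]), array([19.9, 17.6]), 56.48) [0.075  0.0774]
bed (array([562.4,  11.4]), array([210.4, 171.4]), 86.68)
63.7667
```

Run:
```python
from h import *
def st(m,h=None):
    s=sense();print(m,h,s["position"].round(4),s["wrist_force"].round(1),round(s["finger_gap"],4))
R=down(np.pi/2)
command_gripper(.04,80);movep(V(.6388,.1,.18),R);move_l(V(.6388,.1,.0965),feed=.1);st("at")
command_gripper(0,80);st("grip")
move_l(V(.6388,.1,.22),feed=.08);st("up")
x,y=.5909,-.1833
movep(V(x,y,.22),R);move_l(V(x,y,.15),feed=.1);st("over")
h=move_l(V(x,y,.110),feed=.04,until_force=12);st("in",h)
if h: raise SystemExit
h=move_l(V(x,y,.084),feed=.03,until_force=15);st("down",h)
```

```text
at None [0.6394 0.1001 0.0972] [ 0.3 -0.6 -0.1] 0.0401
grip None [0.6392 0.0999 0.0974] [-0.2 -0.4  4.3] 0.0141
up None [0.6385 0.1    0.2193] [ 0.3  0.7 -1.9] 0.0142
over None [ 0.5914 -0.1834  0.1505] [ 0.4 -0.2 -0.8] 0.0141
in False [ 0.5911 -0.1834  0.1103] [-1.  -0.5 -1.7] 0.0143
down True [ 0.5909 -0.1832  0.0875] [-1.1  1.2  4.5] 0.014
```

Pin is on its shoulder in the block (contact at the expected height). Now the third bolt.

Run:
```python
from h import *
command_gripper(.04);p=sense()["position"];move_l(V(p[0],p[1],.2),feed=.12)
bolt_pick(.4981,.3806)
movep(V(.6386,.1,.19),RB);move_l(V(.6386,.1,.1325),feed=.1)
f=snap("wrist","boltd");print(sense()["position"],sense()["time_s"])
a=f["p"][150:300,190:390,::-1];cv2.imwrite("pics/boltdz.png",cv2.resize(a,None,fx=4,fy=4,interpolation=cv2.INTER_CUBIC))
```

```text
bolt gap 0.017266346437361788 False [0.49852976 0.38088989 0.07136111]
[0.6392293  0.10007229 0.13322675] 80.0667
```

View pics/boltdz.png

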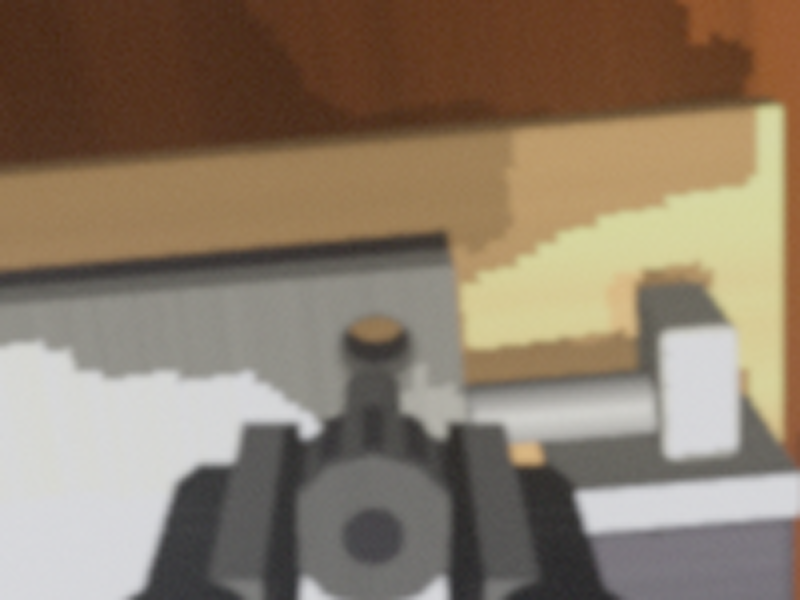

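Same alignment again (hole (376,345), shank (373,375)). Insert, then final check.

Run:
```python
from h import *
bolt_in(.6386,.1)
movep(V(.42,.0,.30),down(np.pi/2));f=snap("wrist","end_w");snap("side","end_side");snap("scene","end_scene")
for nm,x,y,zl in(("a",.485,-.076,.068),("b",.4948,.1077,.068),("c",.6288,-.0838,.068),("d",.6386,.1,.068),("pin",.591,-.1834,.06),("tools",.52,-.328,.012)):
  w=.016 if nm!="tools" else .07
  for cam in("end_side","end_scene"):
    g=load(cam);D=cloud(g);s=sel(D,g["d"]>0,x-w,x+w,y-w,y+w,zl,.13);q=D[s]
    print(nm,cam,len(q),rect(q)if len(q) else"",np.percentile(q[:,2],[50,95]).round(4) if len(q) else "")
a,b=load("scene0"),load("end_scene");K=cv2.cvtColor(a["p"],cv2.COLOR_RGB2BGR)
cv2.imwrite("pics/end.png",np.hstack([load("end_scene")["p"][130:340,140:460,::-1],load("end_side")["p"][130:340,140:460,::-1]]).repeat(1,0))
im=cv2.imread("pics/end.png");cv2.imwrite("pics/end.png",cv2.resize(np.vstack([im[:,:320],im[:,320:]]),None,fx=1.42,fy=1.42));print(sense()["time_s"])
```

```text
try 0 0 True [0.6384 0.0998 0.0914] [-2.4 -0.2  4.2]
a end_side 70 (array([484.9, -78.7]), array([18.8, 18.3]), 29.06) [0.0753 0.0775]
a end_scene 43 (array([485.2, -74.5]), array([21.6, 16.4]), 56.76) [0.0764 0.079 ]
b end_side 52 (array([493.4, 103.1]), array([18.1, 19.1]), 62.91) [0.075  0.0773]
b end_scene 55 (array([493.8, 108.9]), array([20.4, 20.4]), 20.29) [0.076  0.0784]
c end_side 63 (array([626.5, -86.4]), array([18.9, 19.9]), 48.52) [0.0753 0.077 ]
c end_scene 49 (array([626.6, -83.8]), array([21. , 19.7]), 82.5) [0.0751 0.0786]
d end_side 46 (array([637.2,  96.7]), array([19.5, 20.8]), 0.72) [0.075  0.0769]
d end_scene 60 (array([637.3, 100.2]), array([19.9, 18.6]), 37.28) [0.0755 0.0786]
pin end_side 168 (array([ 590. , -185.5]), array([16.3, 16.5]), 0.12) [0.0862 0.1026]
pin end_scene 88 (array([ 589. , -182.2]), array([17.9, 16. ]), 29.3) [0.0842 0.1028]
tools end_side 1073 (array([ 519.3, -329.8]), array([ 94.6, 121. ]), 0.01) [0.0195 0.023 ]
tools end_scene 228 (array([ 519.3, -326.5]), array([123.9,  93.9]), 89.93) [0.0207 0.0255]
83.9333
```

View pics/end.png

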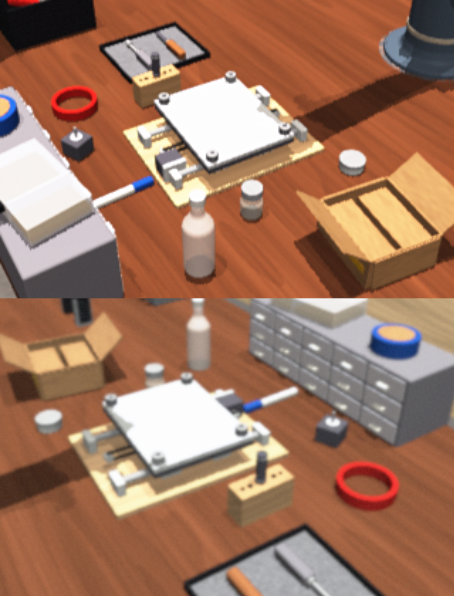

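View pics/end_w.png

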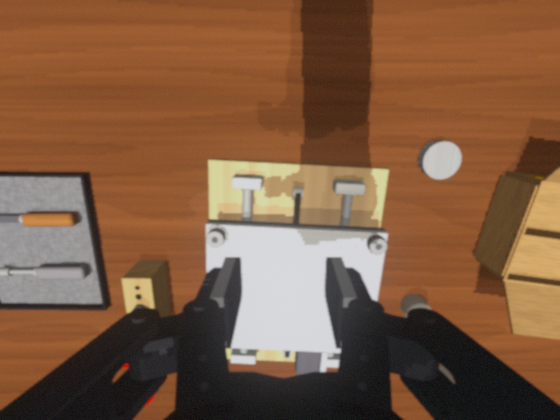

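Four bolt heads are level, the pin stands in its block, both tools are in the tray with handles the same way, the flaps are folded back and the bystanders are undisturbed.

```bash
python3 -c "
from rig import *
print(finish_job(),sense()['time_s'])"
```

```text
the job is handed in; nothing more can be done
the job is handed in; nothing more can be done
```

I finished the job in the order you asked and handed it in at about 84 s of the 210 s allowed.

- **Tools:** Only the nut driver and file were there. Both lie flat in the tray along its short side, handles the same way. The file had been knocked about 35 mm aside before I reached for it, so I measured it again first.
- **Carton flaps:** Both are folded back past upright. The near one measures about 2.4 rad. I judged the far one by eye from the pictures.
- **Bed and bolts:** The pin went down to its shoulder at the diagonal corner, with its top at about 112 mm. The bed then measured within about 0.1° of the base board (0.3° in a later view with bolts b and c in, when I did not re-measure the board). I fitted the bolts at b and c with the pin in. Then I stood the pin back in its block and put the third bolt in the hole it left.
- **Last checks:** All four bolt heads measure the same height, about 76 mm, so the three new ones are fully home. The pin's top in the block is at about 102 mm, as it should be. The other items on the bench look undisturbed in the final pictures.

No check failed. The one disagreement is a few millimetres of sideways difference between the side camera and the other views. I put that down to each camera seeing a different face of the object.

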